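# Release the safety catch of the gas-filter cabinet and open its door

### The job

The green-topped gas-filter cabinet needs its cartridges changed, but its door stands only slightly ajar, held by a sprung safety catch behind it. Reach down into the gap between door and cabinet, press the catch's orange pad down, pull the door with the catch held down, and swing it wide open, to about 75 degrees. Leave the door standing open and its catch let go, and leave the blue-topped cabinet and the amber bottle alone.

Things in the scene. Friction and masses are not known exactly. Their poses are not given: they have to be found in the camera images.
- green_cab: Light-grey cabinet with GREEN top, 200 x 200 mm, 200 high, fixed, turned up to 15 deg. Origin: middle of its underside; x away from the robot, z up. Pale grey door on the robot's side, hinged at the left (+y), 197 wide, 15 thick, top edge at 200 mm, no handle. The top is set back 28 mm from the front; a steel rail under its front edge reaches down to 174 mm.
- green_press (a point): Middle of the top face of the orange pad of the catch, on the door's inside: 46 mm deep, 36 wide, 172 mm up, 28 below the door's top, reached from above through a 60-70 mm gap between door and rail. Turns with the door: z up, y along the door to the hinge, x into the cabinet. Door's inner face 28 mm away at -x; hinge axis at y +135, x -28; white hook behind the rail at x +60 to +70.
- green_door (a joint): Opening angle of this door, rad: 0 shut, grows as its free (-y) edge comes towards the robot (clockwise from above). Starts ajar at 0.25-0.31; the catch stops it at about 0.32; with the catch down it goes on to 1.70. Stiff hinge: 1 to 3 N at the pad move it, and it stays where it is left.
- green_catch (a joint): How far this catch is pressed down, m: 0 up, 0.016 fully down, straight vertical travel. Spring: 3 N to start, 6 N fully down. The hook is free of the rail from about 0.009 on; hold it down until the door is past 0.5 rad. Springs up when let go.
- blue_press (a point): The same pad point on the otherwise identical cabinet with the BLUE top, beside the green one on either side, door ajar likewise. To be left alone.
- bottle: Closed amber bottle with white cap, 60 mm across, 125 high, loose on the bench to one side of the cabinets; origin at the centre of its underside. To be left alone. (The grey computer mouse on the other side is fixed.)

How it is judged (in metres and radians):
On the way, in this order (a step that is already met when the one before it is completed fails the run):
1. the green cabinet's catch is pressed down while its door is still ajar (value of joint green_catch above 0.006 m and value of joint green_door below 0.38 rad), for 0.05 s.
2. the green cabinet's door is pulled past its catch with the catch held down (value of joint green_catch above 0.005 m and value of joint green_door above 0.39 rad), for 0.02 s.
At the end, for the whole second after the job is handed in: The green cabinet's door stands still, open by more than 1.05 rad (60 degrees), its catch sprung back up (pressed less than 4 mm); the blue cabinet's catch pad is within 15 mm and the upright bottle within 30 mm of where each started (value of joint green_door above 1.05 rad and value of joint green_catch below 0.004 m and velocity of joint green_door between -0.05 and 0.05 rad/s and distance of blue_press from where it was at the start of the episode below 0.015 m and distance of bottle from where it was at the start of the episode below 0.03 m and angle between bottle's own z axis and vertical below 0.2 rad); the robot touches nothing.
It fails at once if the blue cabinet's door or catch is moved by 15 mm or more (distance of blue_press from where it was at the start of the episode above 0.015 m).
It fails at once if the bottle is pushed 30 mm or tipped over (distance of bottle from where it was at the start of the episode above 0.03 m or angle between bottle's own z axis and vertical above 0.3 rad).
It also fails if it takes over 38 s, if anything falls off the work surface, if the arm or the gripper's body presses on something with over 40 N, if the wrist force passes 120 N, or if a joint passes its speed limit or range.

### The arm

A 6-joint arm with a two-finger parallel gripper is mounted at the origin on the work surface. World frame = base frame: x ahead of the robot, y to its left, z up, the work surface at z = 0. Lengths are in mm, angles in rad, forces in N, time in s.
With the tool pointing down it reaches from about 350 to 950 mm from the base axis. Payload 17.4 kg.
Tool frame: the origin (TCP) lies midway between the tips of the shut fingers; the grasp point (between the pads) lies 19 mm behind it (robot.grip_depth is the distance from the TCP to the grasp point, in mm); z points along the fingers, y is the line along which they close (so a half turn about z gives the same grasp; the last joint's range is limited). The gripper opens to 93 mm and grips with 3 to 60 N. Pads are 15 mm wide; open, the fingers measure 128 mm over their backs; the gripper's body (75 mm by 188 mm) begins 65 mm behind the grasp point.
Start: joints at [1.263, 0.116, 1.442, -0, 1.584, -0.038], TCP at [179.921, 650.585, 197.346] pointing down, gripper open.
Joint ranges: [-2.83, 2.83], [-0.83, 2.19], [0.07, 2.5], [-1.14, 4.28], [0.01, 3], [-2.97, 2.97]. Speed limits (rad/s): [1.89, 1.89, 2.22, 3.14, 3.14, 3.14].

### API

Orientations are given as a rotation vector (axis times angle).
In Python, from workcell import robot gives the robot as it stands.
- The arm moves only by the shell command python3 -m inch 'ROWS' [OPENING]. ROWS is JSON, a list of rows, each a list of 4 numbers: the shift along the tool's x, y, z in cm, then the turn about the tool's z in degrees. A call has exactly 10 rows; each row is the pose to reach, as a shift and turn from the pose commanded when the call began, along the tool's axes at that moment; what a row does not reach only later rows make up. A row lasts 1/10 s, in which the tool goes at most 50 mm and 8.59 degrees, less where a joint would pass 70% of its speed; a pose out of reach is approached as far as the arm can. A call with a gripper value outside its range is refused whole. OPENING is the finger opening in cm, from 0 to 9.3, set as the call begins (- or left out, the last holds). The fingers move at their own pace and stop on an object; the grip force is fixed at half the most. Time passes only in rows, so rows that repeat a pose let the fingers close, or fill a call up. It gives the time, the measured TCP pose, the force, the opening and the grip force at its end, in the units of the state.
- robot.read_state(): the state, without advancing time (a new reading comes with each control period).
- robot.read_camera(name): name is "scene" or "side" or "wrist"; returns a dict with "pixels" (420x560x3 uint8, blue, green, red), "intrinsics" (3x3 intrinsics, pixels), "eye" and "rotation" of the camera in the world. Camera axes: x right, y down, z forward; pixel columns grow to the right and rows downward; lengths in mm; the calibration is good to about 2 mm. A picture is of the moment at which its call begins. There is no depth.
- robot.close_job(): hands the job in; it is judged then, once.
The state is a dict: "time": time; "joint_pos": joint angles; "qd": joint speeds; "joint_torque": joint torques, N m; "eef_pos": TCP position; "ee_rot": TCP orientation; "force": force on the tool from outside, world axes, zero at the start; "moment": the same for the moment, N m; "finger_gap": finger opening in mm; "finger_force": force on a finger pad.
Only numpy, scipy, OpenCV 4.12 (cv2) and the standard library are available. Lean on these libraries where they do the work, as an engineer would, in place of code of your own. Each camera call takes 0.05 s, during which the arm holds its last target. There are 200 camera calls.

## Working session

There is one attempt and no reset: what is moved stays moved. The work goes in short steps, Python scripts to look and compute and a shell command to move; the robot and the scene stay as the last step left them, time stands still between calls to the robot, and variables do not carry over. Pictures are saved under pics/ and viewed, at most 10 in all, crops included, and the job is handed in when it is done.

```bash
mkdir -p pics; ls; python3 - <<'E'
from workcell import robot
import cv2,numpy as np
np.set_printoptions(precision=3,suppress=True)
for n in ["scene","side"]:
    c=robot.read_camera(n); cv2.imwrite(f"pics/{n}0.png",c["pixels"])
    print(n,c["intrinsics"],c["eye"],c["rotation"])
s=robot.read_state();print(s)
E
```

```text
pics
scene [[444.721   0.    278.085]
 [  0.    444.721 212.316]
 [  0.      0.      1.   ]] [ 948.844  185.358 1454.049] [-1.561 -2.516  0.394]
side [[382.459   0.    286.439]
 [  0.    382.459 206.022]
 [  0.      0.      1.   ]] [ 470.587 -941.254  718.802] [-2.131  0.119 -0.073]
{'time': 0.1, 'joint_pos': array([ 1.263,  0.116,  1.442, -0.   ,  1.584, -0.038]), 'qd': array([ 0.   ,  0.   , -0.003,  0.001, -0.001, -0.002]), 'joint_torque': array([  0.002, -72.289, -62.387,   0.078,   0.023,  -0.   ]), 'eef_pos': array([179.875, 650.386, 196.683]), 'ee_rot': array([-0.423, -3.113,  0.002]), 'force': array([-0.323, -0.197,  0.131]), 'moment': array([0.011, 0.02 , 0.006]), 'finger_force': 0.0, 'finger_gap': 92.84270466022528}
```

View pics/scene0.png

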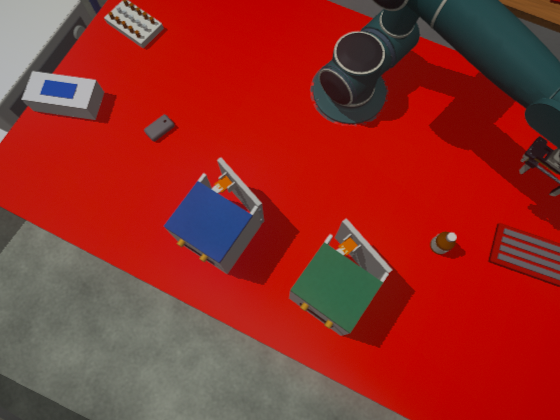

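View pics/side0.png

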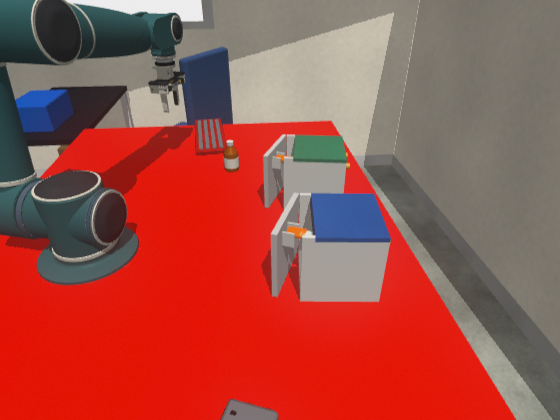

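The scene picture shows the green cabinet around (340,285), with its door running from the hinge (388,275) to the free edge (347,222) and the pad near (348,245). The bottle is at (445,243) and the blue cabinet is to the left at (212,222). The side view shows the green pad at (283,157).

```bash
cat > h.py <<'E'
import cv2,numpy as np
from workcell import robot
from scipy.spatial.transform import Rotation as R
np.set_printoptions(precision=2,suppress=True)
def rm(r):
    r=np.array(r); return r if r.shape==(3,3) else R.from_rotvec(r).as_matrix()
def ray(c,uv):
    d=np.linalg.inv(c["intrinsics"])@np.array([uv[0],uv[1],1.]); return rm(c["rotation"])@d
def plane(c,uv,z):
    d=ray(c,uv); e=np.array(c["eye"]); return e+d*(z-e[2])/d[2]
def proj(c,p):
    q=c["intrinsics"]@(rm(c["rotation"]).T@(np.array(p)-c["eye"])); return q[:2]/q[2]
def blobs(c,lo,hi,amin=15):
    h=cv2.cvtColor(c["pixels"],cv2.COLOR_BGR2HSV); m=cv2.inRange(h,np.array(lo),np.array(hi))
    k,_=cv2.findContours(m,cv2.RETR_EXTERNAL,cv2.CHAIN_APPROX_NONE)
    return [x for x in k if cv2.contourArea(x)>=amin]
E
python3 - <<'E'
from h import *
for n in ["scene","side"]:
    c=robot.read_camera(n)
    print(n,"base",proj(c,[0,0,0]))
    for k in blobs(c,(55,80,40),(85,255,255),300):
        b=cv2.boxPoints(cv2.minAreaRect(k)); p=cv2.approxPolyDP(k,4,True)[:,0]
        x,y,w,h=cv2.boundingRect(k)
        if cv2.contourArea(k)<15000: print("green",cv2.contourArea(k),p.tolist(),np.array([plane(c,q,200)[:2] for q in p]).tolist() if n=="scene" else "")
    for k in blobs(c,(8,150,120),(22,255,255),8):
        m=cv2.moments(k);u=(m["m10"]/m["m00"],m["m01"]/m["m00"]);print("orange",cv2.contourArea(k),u,plane(c,u,172),cv2.boundingRect(k))
    if n=="scene": im=c["pixels"][200:350,270:410]; cv2.imwrite("pics/crop1.png",cv2.resize(im,None,fx=4,fy=4,interpolation=cv2.INTER_CUBIC))
E
```

```text
scene base [349.53  91.9 ]
green 4086.5 [[324, 243], [291, 290], [349, 331], [381, 282]] [[622.4973082203376, 160.78131180922043], [786.3935125341143, 134.4059703222813], [816.0142303388994, 324.4894704562189], [653.7857688310077, 351.3735681018969]]
orange 33.0 (327.969696969697, 323.74242424242425) [821.2  267.03 172.  ] (324, 320, 9, 9)
orange 32.0 (303.6145833333333, 306.265625) [808.07 185.31 172.  ] (300, 303, 8, 8)
orange 25.0 (202.62666666666664, 257.52) [ 812.8  -140.33  172.  ] (199, 254, 8, 8)
orange 25.0 (179.96, 242.22) [ 802.44 -223.29  172.  ] (177, 239, 7, 8)
orange 152.0 (347.85745614035085, 245.38706140350874) [590.57 226.29 172.  ] (338, 237, 20, 19)
orange 111.0 (223.7912912912913, 182.58708708708707) [ 578.27 -197.26  172.  ] (214, 176, 18, 16)
orange 10.0 (552.9666666666666, 3.833333333333333) [-530.8   522.21  172.  ] (541, 0, 19, 8)
orange 490.5 (536.9351002378525, 9.302412504247366) [-483.08  478.48  172.  ] (501, 0, 59, 24)
side base [ 90.11 251.9 ]
green 1161.5 [[295, 136], [294, 158], [345, 161], [341, 137]] 
orange 111.5 (296.7862481315396, 231.20478325859492) [ 584.29 -196.57  172.  ] (287, 226, 20, 13)
orange 10.0 (347.9, 165.5) [797.66 142.69 172.  ] (346, 163, 4, 6)
orange 17.0 (280.92156862745094, 157.41176470588235) [588.84 225.84 172.  ] (276, 155, 8, 7)
orange 107.5 (230.45271317829454, 152.06666666666666) [420.24 286.7  172.  ] (224, 146, 14, 13)
```

View pics/crop1.png

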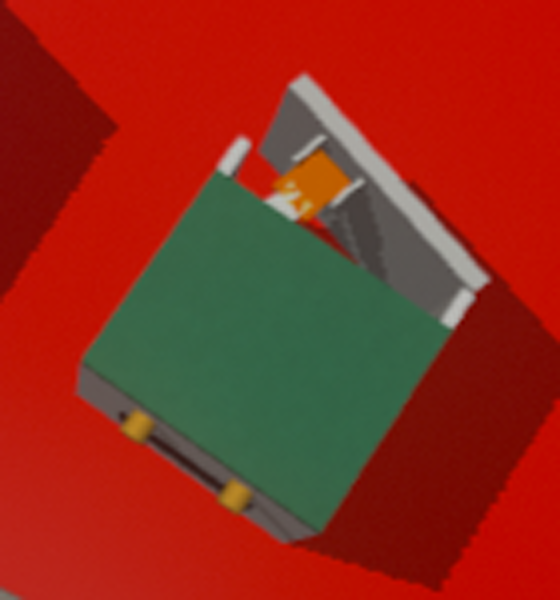

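```bash
cat >> h.py <<'E'
def cmd(p,A):
    """shift (cm, tool axes) and turn (deg) to reach world p with tool y at angle A deg"""
    s=robot.read_state(); M=rm(s["ee_rot"]); d=M.T@(np.array(p)-s["eef_pos"])/10
    a=np.degrees(np.arctan2(M[1,1],M[0,1])); t=(a-A+180)%360-180
    return np.round([*d,t],2)
E
python3 - <<'E'
from h import *
c=robot.read_camera("scene")
P=lambda u,v,z:plane(c,(270+u/4,200+v/4),z)
for a,b,z in [((305,75),(490,278),200),((290,88),(470,290),200),((320,148),(350,185),172),((275,183),(305,220),172)]:
    p,q=P(*a,z),P(*b,z); d=q-p; print(p,q,np.linalg.norm(d),"yaw",np.degrees(np.arctan2(-d[0],d[1])))
s=robot.read_state(); print(s["eef_pos"],rm(s["ee_rot"]),s["time"])
print(cmd([590,226,270],-25))
E
```

```text
[526.95 188.82 200.  ] [606.5  366.98 200.  ] 195.1157652705584 yaw -24.06106060050346
[540.94 182.99 200.  ] [620.73 357.54 200.  ] 191.925593199862 yaw -24.566749285167013
[564.39 221.7  172.  ] [580.36 252.78 172.  ] 34.950496434343094 yaw -27.204524773189966
[603.49 202.68 172.  ] [619.12 233.7  172.  ] 34.74141329838407 yaw -26.73813481738563
[179.9  650.5  197.03] [[-0.96  0.27 -0.  ]
 [ 0.27  0.96 -0.  ]
 [ 0.   -0.   -1.  ]] 0.25
[-50.84 -29.99  -7.28  99.54]
```

```bash
python3 -m inch '[[0,0,-5,0],[-3,-2,-7.5,8],[-8,-5,-7.5,16],[-12,-7,-7.5,24],[-16,-9.5,-7.5,32],[-20,-12,-7.5,40],[-24,-14,-7.5,48],[-28,-16.5,-7.5,56],[-32,-19,-7.5,64],[-36,-21,-7.5,72]]' 0; python3 - <<'E'
from h import *
print(cmd([586.5,229,270],-25))
E
```

```text
time: 1.25
eef_pos: [471.9, 350.4, 272.6]
ee_rot: [2.178, 2.264, 0.001]
force: [-0.1, 0.7, 0.9]
finger_gap: 17.9
finger_force: 0.0
[-12.57  10.99   0.27  27.2 ]
```

```bash
python3 -m inch '[[-3,2.5,0,6.5],[-6,5,0,13],[-9,8,0,20],[-12,10.5,0,27],[-12.5,11,0,27],[-12.5,11,0,27],[-12.5,11,0,27],[-12.5,11,0,27],[-12.5,11,0,27],[-12.5,11,0,27]]' 0; python3 - <<'E'
from h import *
print(cmd([586.5,229,270],-25))
c=robot.read_camera("wrist"); cv2.imwrite("pics/w1.png",c["pixels"])
print(proj(c,[591,227,172]),proj(c,robot.read_state()["eef_pos"]))
E
```

```text
time: 2.25
eef_pos: [585.9, 232.9, 272.5]
ee_rot: [2.64, 1.702, 0.0]
force: [0.5, 0.4, -0.4]
finger_gap: 0.6
finger_force: 0.0
[-0.33  0.21  0.25  0.62]
[293.46 209.96] [286.58 240.97]
```

View pics/w1.png

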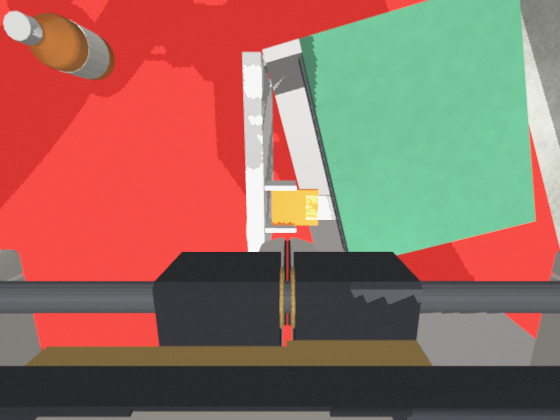

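The wrist view shows the pad spanning (270–320, 189–225), with its centre at (295,207), about 3 px from the prediction. The door edge runs vertically, so the tool is aligned with it.

```bash
python3 - <<'E'
from h import *
print(cmd([589,230.5,180],-25))
E
```

```text
[-0.08  0.36  9.25  0.6 ]
```

```bash
python3 -m inch '[[-0.1,0.35,0,0.6],[-0.1,0.35,1.5,0.6],[-0.1,0.35,3,0.6],[-0.1,0.35,4.5,0.6],[-0.1,0.35,6,0.6],[-0.1,0.35,7.2,0.6],[-0.1,0.35,8.2,0.6],[-0.1,0.35,8.8,0.6],[-0.1,0.35,9.2,0.6],[-0.1,0.35,9.2,0.6]]' 0; python3 - <<'E'
from h import *
print(cmd([589,230.5,159],-25))
c=robot.read_camera("wrist"); cv2.imwrite("pics/w2.png",c["pixels"][150:])
E
```

```text
time: 3.3
eef_pos: [589.1, 229.9, 180.1]
ee_rot: [-2.65, -1.687, 0.0]
force: [-0.9, 0.3, 0.0]
finger_gap: 0.5
finger_force: 0.0
[ 0.05 -0.04  2.11 -0.06]
```

View pics/w2.png

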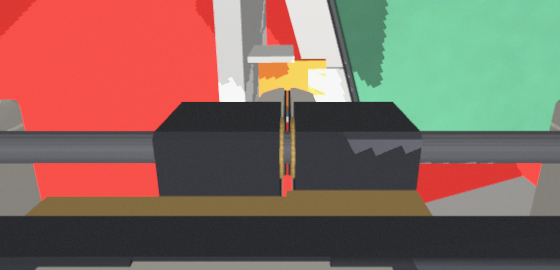

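The fingertips are in the gap above the pad, between its white cheeks, with no contact force. Next I press down.

```bash
python3 -m inch '[[0,0,0.4,0],[0,0,0.8,0],[0,0,1.1,0],[0,0,1.4,0],[0,0,1.6,0],[0,0,1.8,0],[0,0,2,0],[0,0,2.2,0],[0,0,2.2,0],[0,0,2.2,0]]' 0; python3 - <<'E'
from h import *
# arc targets about hinge
y=np.radians(-25); ex=np.array([np.cos(y),np.sin(y)]); ey=np.array([-ex[1],ex[0]])
pad=np.array([593.4,228.9]); H=pad-28*ex+135*ey; print("hinge",H)
s=robot.read_state(); t=s["eef_pos"][:2]-pad; print("tcp in door",t@ex,t@ey,s["eef_pos"],s["force"])
r0=np.array([-5.,0]) 
for push in (6,):
  for dd in (0,4,8,12,16,20,24,28,32,36):
    a=np.radians(-25-dd); e1=np.array([np.cos(a),np.sin(a)]); e2=np.array([-e1[1],e1[0]])
    p=H+(28-5-push*min(1,dd/8))*e1-135*e2
    print(dd,cmd([*p,s["eef_pos"][2]],-25-dd))
E
```

```text
time: 4.35
eef_pos: [589.1, 229.9, 158.4]
ee_rot: [-2.65, -1.687, 0.0]
force: [0.7, -0.3, 0.6]
finger_gap: 0.6
finger_force: 0.0
hinge [625.08 363.08]
tcp in door -4.295654220003553 -0.895371969306433 [589.13 229.9  158.37] [ 0.71 -0.33  0.58]
0 [ 0.09 -0.07  0.   -0.06]
4 [-0.02 -1.32  0.    3.94]
8 [-0.02 -2.57  0.    7.94]
12 [ 0.03 -3.51  0.   11.94]
16 [ 0.14 -4.46  0.   15.94]
20 [ 0.32 -5.39  0.   19.94]
24 [ 0.56 -6.31  0.   23.94]
28 [ 0.86 -7.21  0.   27.94]
32 [ 1.23 -8.08  0.   31.94]
36 [ 1.66 -8.93  0.   35.94]
```

There's almost no vertical force where I expected about 5 N, so I'll look before pulling.

```bash
python3 - <<'E'
from h import *
s=robot.read_state(); print(s["force"],s["moment"])
ims=[]
for n in ["scene","side"]:
    c=robot.read_camera(n); u=proj(c,s["eef_pos"]); w=proj(c,[593.4,228.9,172]); print(n,u,w)
    a,b=int(u[1])-40,int(u[0])-50
    ims.append(cv2.resize(c["pixels"][a:a+80,b:b+100],None,fx=4,fy=4,interpolation=cv2.INTER_CUBIC)); print(b,a)
c=robot.read_camera("wrist")
cv2.imwrite("pics/w3.png",cv2.resize(np.vstack([np.hstack(ims),cv2.resize(c["pixels"][190:290,180:430],(800,320))]),(750,600)))
E
```

```text
[ 0.71 -0.33  0.58] [-0.1   0.14 -0.04]
scene [348.52 246.54] [348.28 246.61]
298 206
side [280.89 160.58] [282.18 156.97]
230 120
```

View pics/w3.png

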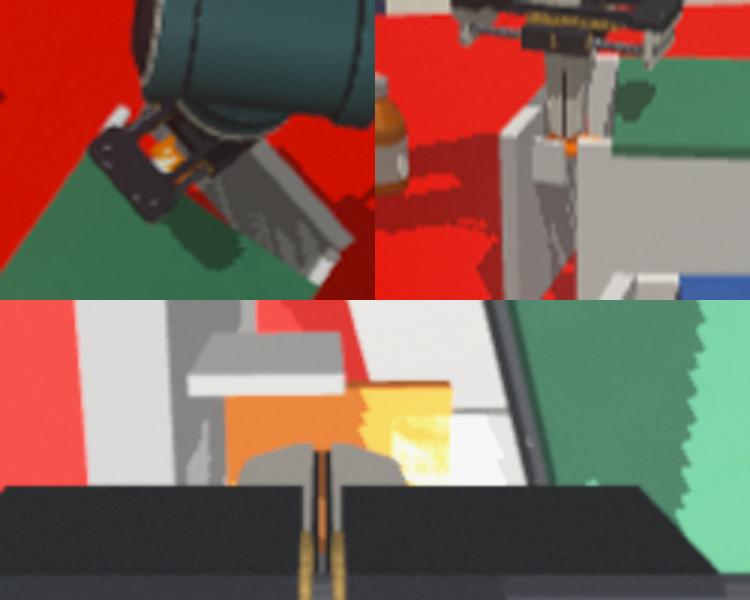

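```bash
python3 - <<'E'
from h import *
y=np.radians(-25); ex=np.array([np.cos(y),np.sin(y)]); ey=np.array([-ex[1],ex[0]])
c=robot.read_camera("wrist"); print(c["eye"])
for z in (172,165,158): print(z,[proj(c,[*(np.array([593.4,228.9])+a*ex+b*ey),z]) for a,b in ((23,18),(-23,18))], plane(c,(330,217.7),z), plane(c,(255,222),z))
s=robot.read_state(); print(s["time"],s["eef_pos"],s["force"],s["joint_torque"])
E
```

```text
[617.31 290.02 345.52]
172 [array([331.47, 218.71]), array([255.28, 218.84])] [621.3  236.45 172.  ] [579.12 253.23 172.  ]
165 [array([329.83, 215.76]), array([256.41, 215.88])] [621.46 234.29 165.  ] [577.58 251.75 165.  ]
158 [array([328.3 , 213.02]), array([257.46, 213.14])] [621.62 232.13 158.  ] [576.04 250.26 158.  ]
4.55 [589.15 229.89 158.45] [ 0.13  0.71 -0.19] [ -0.   -64.79 -61.68   0.07  -0.04  -0.  ]
```

```bash
python3 -m inch '[[0,0,0.1,0],[0,0,0.2,0],[0,0,0.3,0],[0,0,0.3,0],[0,0,0.3,0],[0,0,0.3,0],[0,0,0.3,0],[0,0,0.3,0],[0,0,0.3,0],[0,0,0.3,0]]' 0; python3 - <<'E'
from h import *
c=robot.read_camera("side"); s=robot.read_state(); print(s["force"],s["eef_pos"])
for k in (-55,0,55): print(k,proj(c,[180+k*.267,650.6+k*.964,197.3]))
for z in (185,172,158): print(z,proj(c,[593.4,228.9,z]),proj(c,[589,230,z]))
a=cv2.imread("pics/side0.png")[70:130,140:200]; b=c["pixels"][130:190,250:310]
cv2.imwrite("pics/s4.png",cv2.resize(np.hstack([a,b]),(800,400),interpolation=cv2.INTER_NEAREST))
E
```

```text
time: 5.55
eef_pos: [589.1, 229.9, 155.4]
ee_rot: [2.65, 1.687, -0.0]
force: [0.5, -0.5, 0.2]
finger_gap: 0.5
finger_force: 0.0
[0.24 0.15 0.32] [589.13 229.89 155.37]
-55 [166.89 117.16]
0 [172.42 112.76]
55 [177.63 108.61]
185 [282.18 153.42] [280.83 153.34]
172 [282.18 156.97] [280.84 156.89]
158 [282.18 160.75] [280.85 160.67]
```

View pics/s4.png

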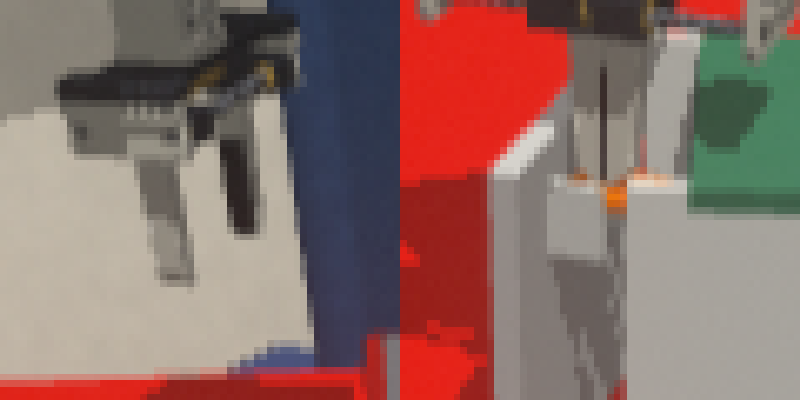

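The side view shows the shut fingertips ending at about row 157, which is z ≈ 172. That is roughly 17 mm above the reported TCP, so the pad isn't pressed yet. I'll go on down, watching the force.

```bash
python3 -m inch '[[0,0,0.1,0],[0,0,0.2,0],[0,0,0.3,0],[0,0,0.4,0],[0,0,0.5,0],[0,0,0.6,0],[0,0,0.6,0],[0,0,0.6,0],[0,0,0.6,0],[0,0,0.6,0]]' 0
```

```text
time: 6.6
eef_pos: [589.2, 229.9, 149.5]
ee_rot: [2.65, 1.687, 0.0]
force: [-1.4, -0.2, 3.0]
finger_gap: 0.7
finger_force: 1.5
```

```bash
python3 -m inch '[[0,0,0.2,0],[0,0,0.4,0],[0,0,0.6,0],[0,0,0.8,0],[0,0,0.8,0],[0,0,0.8,0],[0,0,0.8,0],[0,0,0.8,0],[0,0,0.8,0],[0,0,0.8,0]]' 0
```

```text
time: 7.6
eef_pos: [589.2, 229.8, 141.4]
ee_rot: [2.65, 1.687, 0.0]
force: [0.1, -0.3, 4.5]
finger_gap: 0.5
finger_force: 2.3
```

```bash
python3 -m inch '[[0,0,0.1,0],[0,0,0.2,0],[0,0,0.3,0],[0,0,0.4,0],[0,0,0.4,0],[0,0,0.4,0],[0,0,0.4,0],[0,0,0.4,0],[0,0,0.4,0],[0,0,0.4,0]]' 0; python3 - <<'E'
from h import *
f=[]
s=robot.read_state(); 
for i in range(4): c=robot.read_camera("wrist"); f.append(robot.read_state()["force"])
print(np.array(f))
cv2.imwrite("pics/w5.png",c["pixels"])
h=cv2.cvtColor(c["pixels"],cv2.COLOR_BGR2HSV)
for z in (172,165,158): print(z,[proj(c,[*p,z]) for p in ((621.86,235.5),(580.17,254.93))])
m=cv2.inRange(h[190:245,240:350],np.array([8,100,120]),np.array([30,255,255])); ys,xs=np.nonzero(m); print(xs.min()+240,xs.max()+240,ys.min()+190)
E
```

```text
time: 8.6
eef_pos: [589.2, 229.9, 137.4]
ee_rot: [2.65, 1.687, 0.0]
force: [0.1, -1.4, 5.6]
finger_gap: 0.3
finger_force: 2.7
[[-0.14 -0.85  4.95]
 [ 0.83 -1.    4.81]
 [-0.62 -1.72  5.35]
 [-0.17 -0.63  5.55]]
172 [array([337.32, 229.09]), array([251.32, 229.26])]
165 [array([335.23, 225.35]), array([252.75, 225.51])]
158 [array([333.31, 221.91]), array([254.07, 222.06])]
254 332 220
```

```bash
python3 -m inch '[[0,-0.7,0.1,2],[0,-1.3,0.1,4],[0,-1.9,0.1,6],[0,-2.6,0.1,8],[0,-3.1,0.1,10],[0,-3.5,0.1,12],[0.1,-4.0,0.1,14],[0.15,-4.5,0.1,16],[0.2,-4.9,0.1,18],[0.3,-5.4,0.1,20]]' 0; python3 - <<'E'
from h import *
c=robot.read_camera("wrist"); cv2.imwrite("pics/w6.png",c["pixels"]);print(robot.read_state()["force"])
E
```

```text
time: 9.8
eef_pos: [541.4, 255.3, 136.3]
ee_rot: [2.904, 1.198, -0.0]
force: [-0.0, -3.1, 5.9]
finger_gap: 0.6
finger_force: 2.8
[-1.21 -1.69  5.67]
```

View pics/w6.png

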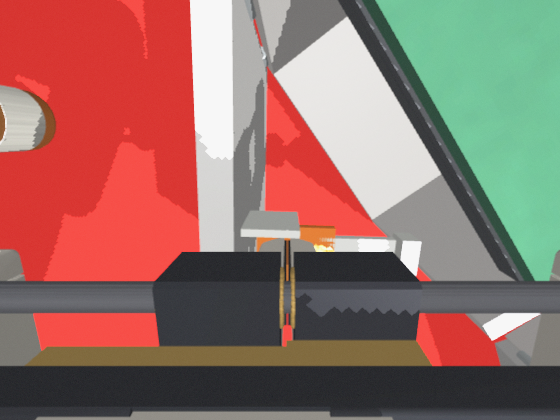

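The door followed. It now sits at about 0.62 rad, the pad is still held at about 6 N, and the hook is clear of the rail. Next I work out the rest of the arc and check the bottle's clearance.

```bash
python3 - <<'E'
from h import *
c=robot.read_camera("scene")
k=max(blobs(c,(5,120,60),(18,255,200),20),key=lambda k:-abs(k[:,0,0].mean()-440)-abs(k[:,0,1].mean()-243)); m=k[:,0].mean(0); print("bottle",m,plane(c,m,60))
H=np.array([625.08,363.08]); s=robot.read_state()
for A in range(-49,-90,-4):
    a=np.radians(A); e1=np.array([np.cos(a),np.sin(a)]); e2=np.array([-e1[1],e1[0]])
    p=H+(28-11)*e1-137*e2
    print(A,cmd([*p,136],A))
E
```

```text
bottle [445.32 240.68] [406.28 503.94  60.  ]
-49 [-0.25 -0.91  0.04  3.88]
-53 [-0.27 -1.88  0.04  7.88]
-57 [-0.22 -2.84  0.04 11.88]
-61 [-0.11 -3.79  0.04 15.88]
-65 [ 0.07 -4.74  0.04 19.88]
-69 [ 0.32 -5.67  0.04 23.88]
-73 [ 0.63 -6.58  0.04 27.88]
-77 [ 1.01 -7.47  0.04 31.88]
-81 [ 1.44 -8.33  0.04 35.88]
-85 [ 1.93 -9.16  0.04 39.88]
-89 [ 2.48 -9.95  0.04 43.88]
```

```bash
python3 -m inch '[[-0.2,-0.9,0,4],[-0.3,-1.9,0,8],[-0.2,-2.8,0,12],[-0.1,-3.8,0,16],[0.1,-4.7,0,20],[0.3,-5.7,0,24],[0.6,-6.6,0,28],[1.0,-7.5,0,32],[1.4,-8.3,0,36],[1.9,-9.2,0,40]]' 0; python3 - <<'E'
from h import *
c=robot.read_camera("wrist"); cv2.imwrite("pics/w7.png",c["pixels"]);print(robot.read_state()["force"])
E
```

```text
time: 10.9
eef_pos: [489.6, 334.2, 136.3]
ee_rot: [3.139, 0.131, -0.001]
force: [1.6, -1.0, 5.6]
finger_gap: 0.5
finger_force: 2.8
[-3.03  1.43  4.73]
```

View pics/w7.png

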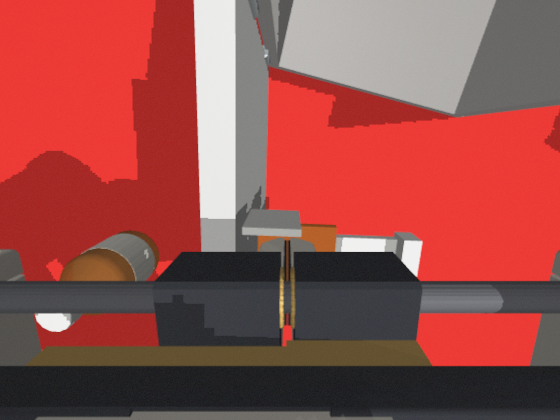

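The door has swung to about 76°, and the bottle is well clear of it below the gripper. Next I ease away from the door and lift straight out.

```bash
python3 -m inch '[[0,0.1,-0.6,0],[0,0.2,-1.2,0],[-0.1,0.3,-1.8,0],[-0.1,0.5,-2.6,0],[-0.1,0.5,-4,0],[-0.1,0.5,-6,0],[-0.1,0.5,-8,0],[-0.1,0.5,-10,0],[-0.1,0.5,-12,0],[-0.1,0.5,-14,0]]' 0
```

```text
time: 11.95
eef_pos: [489.3, 328.7, 278.1]
ee_rot: [-3.139, -0.135, -0.0]
force: [-0.3, -0.0, -0.3]
finger_gap: 0.3
finger_force: 0.0
```

```bash
python3 -m inch '[[0,0,-2,0],[0,0,-4,0],[-2,0,-5,0],[-5,0,-5,0],[-8,0,-5,0],[-10,0,-5,0],[-10,0,-5,0],[-10,0,-5,0],[-10,0,-5,0],[-10,0,-5,0]]' 0; python3 - <<'E'
from h import *
c=robot.read_camera("scene"); d=robot.read_camera("side"); print(robot.read_state()["force"])
cv2.imwrite("pics/end.png",np.hstack([cv2.resize(c["pixels"][140:360,150:480],(400,267)),cv2.resize(d["pixels"][100:320,200:430],(279,267))]))
E
```

```text
time: 12.95
eef_pos: [390.4, 320.3, 326.1]
ee_rot: [3.138, 0.135, -0.001]
force: [-0.2, 0.3, 0.6]
finger_gap: 0.4
finger_force: 0.0
[ 0.48 -0.97  0.73]
```

View pics/end.png

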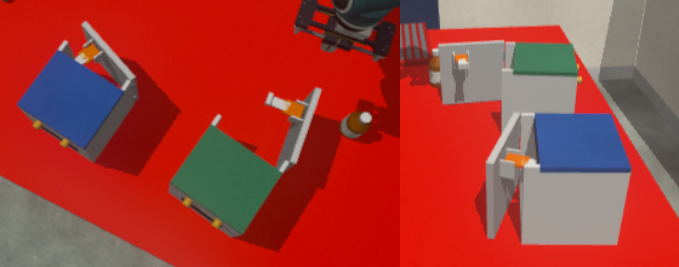

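The green door stands wide open at about 75° with its catch up. The blue door and the bottle look unmoved, and the arm is clear.

```bash
python3 -c "
from workcell import robot
print(robot.close_job())"
```

```text
the job is handed in; nothing more can be done
None
```

I handed the job in at about 13 s: in the last pictures the green door stands open at about 75° with its catch up, the blue cabinet and bottle look unmoved, and the arm is clear; the hand-in returned no verdict.

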